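# Punch the blank, unbolt the guard gate and hold it ajar

## Robot

A 7-joint arm with a two-finger parallel gripper is mounted at the origin on the work surface. World frame = base frame: x ahead of the robot, y to its left, z up, the work surface at z = 0. Lengths are in m, angles in rad, forces in N, time in s.
With the tool pointing down it reaches from about 0.35 to 0.775 m from the base axis. Payload 3.1 kg.
Tool frame: the origin (TCP) lies at the very end of the fingers, on their centre line; the grasp point (between the pads) lies 19 mm behind it; y points along the fingers, x is the direction in which the jaws open and shut, and the axes are right-handed (so a half turn about y gives the same grasp; the last joint's range is limited). The gripper opens to 85 mm and grips with 20 to 120 N. Pads are 22 mm wide; open, the fingers measure 114 mm over their backs; the gripper's body (76 mm by 85 mm) begins 54 mm behind the grasp point. The pads swing forward as they close: fully open they stand 13 mm farther back than shut.
Start: joints at [-1.158, 0.311, 0.014, 1.512, -0.004, 1.319, -0.027], TCP at [0.242, 0.494, 0.231] pointing down, gripper open.
Joint ranges: [-2.7, 2.7], [-0.3, 1.91], [-1.27, 1.3], [0.12, 2.57], [-1.44, 4.58], [0.2, 2.03], [-3.05, 3.05]. Speed limits (rad/s): [2.79, 2.79, 3.14, 3.14, 3.14, 3.14, 3.14].

## Interface

Orientations are given as a unit quaternion [w, x, y, z].
In Python, from plant import ctrl gives the robot as it stands.
- The arm moves only by the tool arm_command, never from a script. Its argument "commands" is one flat list of numbers, 6 for each row, row after row: the shift along the tool's x, y, z in mm, then the turn, a rotation vector about the tool's x, y, z in rad. A call has 1 to 20 rows; each row shifts and turns the commanded pose from where the row before left it, along the tool's axes as they then stand; what a row does not reach is not made up. A row lasts 1/10 s, in which the tool goes at most 50 mm and 8.59 degrees, less where a joint would pass 70% of its speed; a pose out of reach is approached as far as the arm can. A call is refused whole if a number of a shift passes 50 or a number of a turn 0.15, either way. A call with a gripper value outside its range is refused whole. "jaw" is the opening, from 0 (shut) to 1 (fully open), set as the call begins (left out, the last holds). The fingers move at their own pace and stop on an object; "force" is the grip in N (left out, the last holds). Time passes only in rows, so rows that do not move let the fingers close. It gives the time, the measured TCP pose, the force and the opening at its end, in the units of the state.
- ctrl.read_state(): the state, without advancing time (a new reading comes with each control period).
- ctrl.capture(name): name is "side" or "top"; returns a dict with "color" (420x560x3 uint8, blue, green, red), "fx", "fy", "cx", "cy" (pixels), "dist" ([k1, k2, p1, p2, k3] as OpenCV has them; the pictures are not rectified), "position" and "attitude" of the camera in the world. Camera axes: x right, y down, z forward; pixel columns grow to the right and rows downward; lengths in m; the calibration is good to about 2 mm. A picture is of the moment at which its call begins. There is no depth.
- ctrl.sign_off(): hands the job in, once; it reports no verdict.
Trained networks look in the newest picture that a camera, given by its name, has taken for a name from the list of things; names that differ only in an ending like _2 or _b are one class to them, and where a whole thing is asked for, a point or a joint stands for the part that bears it (a point fixed in the world has none). Each returns a list of dicts, best first, with "score" (0 to 1); they miss things now and then, are a little off and sometimes report something else, mostly with a low value. They report only what shows in the picture. A call takes as long as a camera call.
- ctrl.masks_of(camera, thing): "mask" (420x560 bool, what is visible of it) and "centre" ([column, row] in pixels, amid what is visible of it).
- ctrl.spot_point(camera, thing): "centre" ([column, row] in pixels: a listed point, or the origin of a listed thing).
The state is a dict: "clock": time; "joint_positions": joint angles; "joint_velocities": joint speeds; "tau": joint torques, N m; "eef_pos": TCP position; "ee_rot": TCP orientation; "wrist_force": force on the tool from outside, world axes, zero at the start; "moment": the same for the moment, N m; "gripper_width": finger opening in m.
Only numpy, scipy, OpenCV 4.12 (cv2) and the standard library are available. Lean on these libraries where they do the work, as an engineer would, in place of code of your own. Each camera call takes 0.05 s, during which the arm holds its last target. There are 200 camera calls.

## Task

Work the punch with three full strokes of the hand pump's lever, all the way down and all the way back up each time. Then free the punch's guard gate: its barrel bolt sags and its head catches behind the bent lip of the keeper, so lift the bolt over the lip while you draw it out, pull the gate towards you against its spring until it stands about 6 cm open, and finish while holding it there. Leave the other things on the bench where they are.

Things in the scene. Friction and masses are not known exactly. Their poses are not given: they have to be found in the camera images.
- pump: Hand pump screwed to the bench: dark base plate 190 x 100 mm, grey block and a grey reservoir lying behind it, 135 mm tall in all. Origin on the bench, under the lever's pivot. The lever points along the pump's -x, towards the robot.
- lever (a joint): Pump lever, rad: 0 = up (its rest, 0.5 rad above level), grows as it is pushed down, stop at 0.62 (0.12 rad below level). A spring pushes it up by itself: about 2 N at the grip when up, 8 N when fully down. A full stroke goes beyond 0.5 and back below 0.1. Each stroke also drives the small ram inside the cage.
- lever_pivot (a point): Pivot of the pump lever, 110 mm above the bench; the pivot axis is level, along the pump's y.
- lever_grip (a point): Centre line of the lever's thick black rubber grip, 190 mm from the pivot and near the lever's end. The grip is 28 mm thick, 80 mm long plus rounded ends (116 to 224 mm from the pivot). At rest this point is 201 mm above the bench, at the lower stop 87 mm; closed fingers can push it from above.
- cage: Guard cage of a small blue hydraulic punch, screwed to the bench: 300 mm wide, 215 mm deep, 160 mm tall, grey posts and clear panes, open on top. Origin on the bench under the middle of its front plane; the front looks along its -x (towards the robot), y to its left. The gate fills the front; bolt and keeper are on the front at the right (-y), 130 mm up.
- gate (a joint): Gate of the cage, 220 mm wide, top at 160 mm, rad: 0 = shut, grows as its right-hand edge swings out towards the robot (clockwise seen from above). A spring shuts it: about 3 N at the bolt's knob when shut, 5 N at 0.27 rad, where the gap at the edge is 60 mm. It does not stay open by itself. While bolted it only rattles 0.02 rad.
- gate_hinge (a point): On the gate's upright hinge axis, 160 mm above the bench, at the left (+y) end of the gate.
- gate_edge (a point): Top of the gate's free stile (right-hand edge), 220 mm from the hinge axis, 160 mm above the bench; moves with the gate.
- bolt (a joint): How far the barrel bolt is drawn, m: 0 to 0.003 when home, grows as it slides along the gate towards the hinge (the gate's +y), stop at 0.05. Its head catches behind the keeper's lip at about 0.005 unless lifted; it is clear of the keeper beyond 0.027. Light friction (about 1 N); it stays where it is left.
- bolt_lift (a joint): How far the bolt is lifted in its tall, worn guides, m: 0 = sagging (its rest), stop at 0.018. 9 mm or more lets the head pass over the lip. It drops back when let go; 2 to 4 N lifts it. It only shifts, straight up, without tilting.
- bolt_knob (a point): Middle of the bolt's knob, an upright black sleeve 18 mm across and 55 mm tall on a thin stem, 24 mm in front of the gate; this point is 200 mm above the bench when the bolt sags, the sleeve's top 225 mm, nothing above or beside the upper half of the sleeve. It moves with bolt and gate; when shut it is 170 mm from the hinge measured along the gate (less as the bolt is drawn).
- bolt_head (a point): Centre of the bolt's round head, 28 mm across and 12 mm long, at the right-hand end of the 10 mm rod, 96 mm to the right of the knob, 130 mm above the bench when sagging.
- keeper_lip (a point): Middle of the upper edge of the keeper's bent-up lip, 4 mm thick, 124 mm above the bench: the rod passes over it and the head hangs behind it. The keeper's front wall (18 mm in front of the rod) keeps the gate shut until the head is drawn out past the lip.
- screwdriver: Bystander: yellow-handled screwdriver, 190 mm long, lying. Origin at the centre of its underside. Leave alone.
- wrench: Bystander: steel wrench, 150 mm long, lying beside the pump. Origin at the centre of its underside. Leave alone.
- tube: Bystander: upright cardboard tube, 64 mm across, 170 mm tall. Origin at the centre of its underside. Leave alone.
- jar: Bystander: closed jar, 56 mm across, 75 mm tall. Origin at the centre of its underside. Leave alone.
- spool: Bystander: spool of copper wire, 60 mm across, 45 mm tall, near the keeper side of the cage. Origin at the centre of its underside. Leave alone.
- shell: Bystander: blue plastic half-globe shell lying like a bowl, 120 mm across, 55 mm tall. Origin at the centre of its underside. Leave alone.
- psu: Bystander: flat black power brick, 90 x 60 x 35 mm. Origin at the centre of its underside. Leave alone.

How it is judged:
By the outcome, as a careful person would: the job done as asked, in the order asked, and still so for the second after the job is handed in, while the arm keeps its last pose, push and grip.
It also fails if it takes over 58 s, if anything falls off the work surface, if the arm or the gripper's body presses on something with over 40 N, if the wrist force passes 120 N, or if a joint passes its speed limit or range.

## Working session

There is one attempt and no reset: what is moved stays moved. The work goes in short steps, Python scripts to look and compute and a tool call to move; the robot and the scene stay as the last step left them, time stands still between calls to the robot, and variables do not carry over. Pictures are saved under pics/ and viewed, about 8 in all and at most 12, crops included, and the job is handed in when it is done.

Besides the shell and the picture viewer there is one more tool, called after "Emit:" in YAML: its name, and indented under it one key for each argument. arm_command: Moves the arm, as the interface text tells. Its arguments: {"type":"object","properties":{"commands":{"type":"array"},"jaw":{"type":"number"},"force":{"type":"number"}},"required":["commands"]}

```bash
mkdir -p pics; ls; cat > h.py <<'E'
import numpy as np, cv2, json
from scipy.spatial.transform import Rotation as R
from plant import ctrl
def rot(a):
    a=np.array(a,float)
    if a.shape==(3,3): return a
    return R.from_quat([a[1],a[2],a[3],a[0]]).as_matrix()
def K(c): return np.array([[c['fx'],0,c['cx']],[0,c['fy'],c['cy']],[0,0,1]])
def ray(c,px):
    u=cv2.undistortPoints(np.array([[px]],float),K(c),np.array(c['dist'],float))[0,0]
    d=rot(c['attitude'])@np.array([u[0],u[1],1]); return np.array(c['position'],float),d/np.linalg.norm(d)
def atz(c,px,z):
    o,d=ray(c,px); return o+d*(z-o[2])/d[2]
def tri(c1,p1,c2,p2):
    o,d=ray(c1,p1);q,e=ray(c2,p2)
    s=np.linalg.lstsq(np.stack([d,-e],1),q-o,rcond=None)[0]
    a=o+s[0]*d;b=q+s[1]*e
    return (a+b)/2,np.linalg.norm(a-b)
def proj(c,P):
    Rm=rot(c['attitude']); p=(np.atleast_2d(P)-np.array(c['position']))@Rm
    return cv2.projectPoints(p,np.zeros(3),np.zeros(3),K(c),np.array(c['dist'],float))[0][:,0]
E
cat > a.py <<'E'
from h import *
C={n:ctrl.capture(n) for n in('side','top')}
for n in C: cv2.imwrite(f'pics/{n}0.png',C[n]['color']); print(n,C[n]['position'],np.round(rot(C[n]['attitude']),2).tolist())
Z=dict(pump=0,lever_pivot=.11,lever_grip=.201,cage=0,gate_hinge=.16,gate_edge=.16,bolt_knob=.2,bolt_head=.13,keeper_lip=.124,tube=0,jar=0,spool=0,shell=0,psu=0,screwdriver=0,wrench=0)
for t,z in Z.items():
    P={}
    for n in C:
        r=ctrl.spot_point(n,t)
        if r: P[n]=r[0]['centre']; print(t,n,np.round(P[n],1),round(r[0]['score'],2),'atz',np.round(atz(C[n],P[n],z),4))
    if len(P)==2:
        x,e=tri(C['side'],P['side'],C['top'],P['top']); print('   tri',np.round(x,4),round(e,4))
print(ctrl.read_state())
E
python3 a.py
```

```text
pics
side [ 0.37465486 -1.19565371  0.96754881] [[0.99, -0.05, 0.1], [-0.11, -0.57, 0.81], [0.02, -0.82, -0.57]]
top [ 0.31422552 -0.00483512  1.24327374] [[0.01, -0.99, 0.17], [-1.0, -0.01, -0.02], [0.02, -0.17, -0.99]]
pump side [306.7 196.1] 0.93 atz [0.6218 0.2584 0.    ]
pump top [185.2 287.7] 0.74 atz [0.2859 0.2496 0.    ]
   tri [0.4468 0.1983 0.0732] 0.3259
lever_pivot side [311.7 170.7] 0.75 atz [0.6318 0.2424 0.11  ]
lever_pivot top [178.  161.4] 0.6 atz [0.6295 0.2629 0.11  ]
   tri [0.6349 0.2664 0.0954] 0.0025
lever_grip side [261.8 141.9] 0.96 atz [0.4712 0.2836 0.201 ]
lever_grip top [160.7 218.5] 0.56 atz [0.458  0.2767 0.201 ]
   tri [0.4642 0.2762 0.2039] 0.0132
cage side [321.9 275.9] 0.86 atz [ 0.6066 -0.1469  0.    ]
cage top [325.6 177.5] 0.73 atz [ 0.6165 -0.1562  0.    ]
   tri [ 0.6095 -0.155   0.0086] 0.0096
gate_hinge side [325.2 209.1] 0.96 atz [ 0.6228 -0.0512  0.16  ]
gate_hinge top [290.2 158.4] 0.7 atz [ 0.6278 -0.0437  0.16  ]
   tri [ 0.6266 -0.0438  0.1554] 0.0047
gate_edge side [336.1 262.5] 0.84 atz [ 0.6104 -0.2763  0.16  ]
gate_edge top [373.6 
[... 1672 characters left out ...]
.0069
{'clock': 1.7, 'joint_positions': array([-1.15769044,  0.31092404,  0.01401916,  1.51148397, -0.00438343,
        1.31917923, -0.02718715]), 'joint_velocities': array([ 0.00152073, -0.00027359, -0.00011558,  0.00118406,  0.0001599 ,
        0.00130752,  0.0009897 ]), 'tau': array([-1.29405576e-04, -3.79810238e+01,  1.45690776e-01, -2.30853510e+01,
        1.22284083e-02,  2.09184822e-03, -5.58358138e-06]), 'eef_pos': array([0.24160752, 0.49412527, 0.23129716]), 'ee_rot': array([-0.59983198,  0.59984336,  0.37444513, -0.37440671]), 'wrist_force': array([-0.44583472, -0.33535437, -0.59072197]), 'moment': array([-0.04431232, -0.03288582,  0.01860498]), 'gripper_width': 0.0849870100136653}
```

View images.

```bash
python3 - <<'E'
import cv2
a=cv2.imread('pics/side0.png')[110:400,180:440];b=cv2.imread('pics/top0.png')[130:310,120:430]
cv2.imwrite('pics/s1.png',cv2.resize(a,None,fx=2,fy=2,interpolation=3));cv2.imwrite('pics/t1.png',cv2.resize(b,None,fx=2.5,fy=2.5,interpolation=3))
from h import *
print(np.round(R.from_matrix(rot(ctrl.read_state()['ee_rot'])).as_matrix(),3))
E
```

```text
[[ 0.439  0.    -0.898]
 [ 0.898  0.     0.439]
 [ 0.    -1.    -0.   ]]
```

View pics/s1.png

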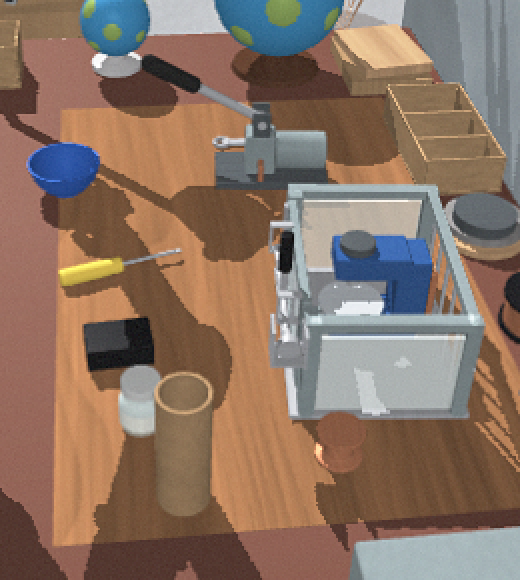

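View pics/t1.png

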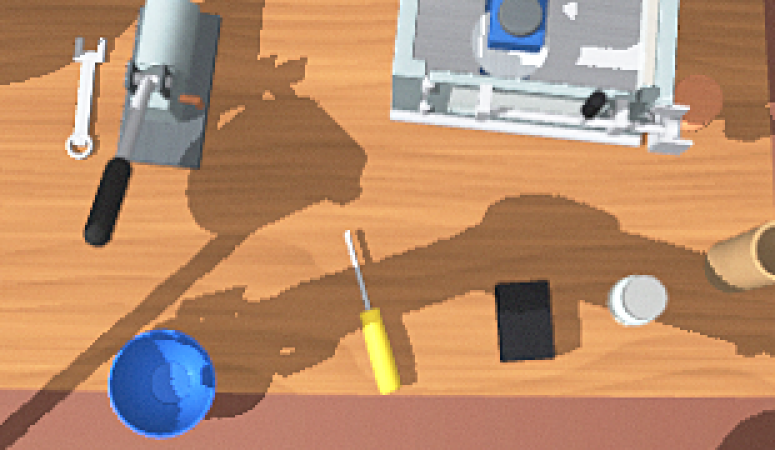

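```bash
cat > fit.py <<'E'
from h import *
from scipy.optimize import least_squares
C={n:ctrl.capture(n) for n in('side','top')}
def spots(ts,man):
    o=[]
    for t in ts:
        for n in C:
            r=ctrl.spot_point(n,t)
            if r and r[0]['score']>.4:o.append((t,n,np.array(r[0]['centre'])))
    return o+[(t,n,np.array(p)) for t,n,p in man]
def fit(model,x0,obs):
    f=lambda x:np.concatenate([proj(C[n],model(x)[t])[0]-p for t,n,p in obs])
    s=least_squares(f,x0,loss='soft_l1',f_scale=1.5)
    print(np.round(s.x,4)); 
    for (t,n,p),e in zip(obs,f(s.x).reshape(-1,2)): print('  ',t,n,np.round(e,1))
    return s.x
def L(x,r,a=.5): return np.array([x[0]-r*np.cos(a)*np.cos(x[2]),x[1]-r*np.cos(a)*np.sin(x[2]),.11+r*np.sin(a)])
pm=lambda x:dict(lever_pivot=L(x,0),lever_grip=L(x,.19),end=L(x,.222),mid=L(x,.17),mid2=L(x,.17))
def G(x,u,f,z): c,s=np.cos(x[2]),np.sin(x[2]); return np.array([x[0]+u*s-f*c,x[1]-u*c-f*s,z])
cg=lambda x:dict(gate_hinge=G(x,0,0,.16),gate_edge=G(x,.22,0,.16),bolt_knob=G(x,.17,.024,.2))
if __name__=='__main__':
    g={n:ctrl.masks_of(n,'lever') for n in C}
    x=fit(pm,[.63,.26,-.13],spots(['lever_pivot','lever_grip'],[('end','side',(253.5,140)),('end','top',(158,227)),('mid','side',(267.5,146.5)),('mid','top',(163,210))]))
    print('grip',pm(x)['lever_grip'])
    x=fit(cg,[.627,-.044,-.063],spots(['gate_hinge','gate_edge','bolt_knob'],[('bolt_knob','side',(323,236)),('bolt_knob','top',(358,171))]))
    print('knob',cg(x)['bolt_knob'])
E
python3 fit.py
```

```text
[ 0.6332  0.2675 -0.0547]
   lever_pivot side [-1.5 -4.4]
   lever_pivot top [ 0.9 -3.2]
   lever_grip side [-0.   1.8]
   lever_grip top [0.6 1.1]
   end side [-1.8 -1.3]
   end top [ 0.  -1.5]
   mid side [-1.5 -1. ]
   mid top [-0.3 -1.4]
grip [0.46672542 0.27661876 0.20109085]
[ 0.6296 -0.0464 -0.1007]
   gate_hinge side [0.8 1.5]
   gate_hinge top [1.1 1.2]
   gate_edge side [ 1.2 -1.7]
   gate_edge top [-0.7  1.9]
   bolt_knob side [0.1 0.3]
   bolt_knob top [0.6 3.3]
   bolt_knob side [ 0.8 -2.1]
   bolt_knob top [-0.6 -1. ]
knob [ 0.58867477 -0.21311888  0.2       ]
```

Emit:
arm_command:
  commands: [0,-20,0,0,0,0,-6,-20,-18,0,0,0,-11,0,-33,0,-0.05,0,-13,0,-37,0,0,0,-13,0,-37,0,0,0,-13,0,-37,0,0,0,-13,0,-37,0,0,0,-13,0,-37,0,0,0,-9,0,-34,0,0,0,-6,0,-20,0,0,0,0,0,0,0,-0.13,0,0,0,0,0,-0.13,0,0,0,0,0,-0.08,0,0,0,0,0,0,0,0,0,0,0,0,0]
  jaw: 0
  force: 40

```text
clock: 3.9
eef_pos: [0.4681, 0.2888, 0.2713]
ee_rot: [0.516, -0.516, -0.483, 0.483]
wrist_force: [-0.5, 0.0, -0.3]
gripper_width: 0.0001
```

Emit:
arm_command:
  commands: [-12,15,2,0,0,0,0,23,0,0,0,0,0,0,0,0,0,0,0,0,0,0,0,0]

```text
clock: 4.3
eef_pos: [0.4651, 0.2772, 0.2334]
ee_rot: [0.516, -0.516, -0.483, 0.484]
wrist_force: [0.7, -0.3, -0.0]
gripper_width: 0.0007
```

```bash
python3 - <<'E'
from fit import *
s=ctrl.read_state();print(s['eef_pos'])
im=[]
for n in C:
    p=proj(C[n],s['eef_pos'])[0];print(n,p)
    a=C[n]['color'].copy();cv2.drawMarker(a,tuple(int(v) for v in p.round()),(0,0,255),0,5,1)
    u,v=[int(t) for t in p];im.append(cv2.resize(a[max(0,v-50):v+50,u-50:u+50],(400,400),interpolation=cv2.INTER_CUBIC))
cv2.imwrite('pics/p2.png',np.hstack(im))
E
```

```text
[0.46594523 0.27769929 0.23454124]
side [260.17188633 133.37889484]
top [156.85413075 213.22772089]
```

View pics/p2.png

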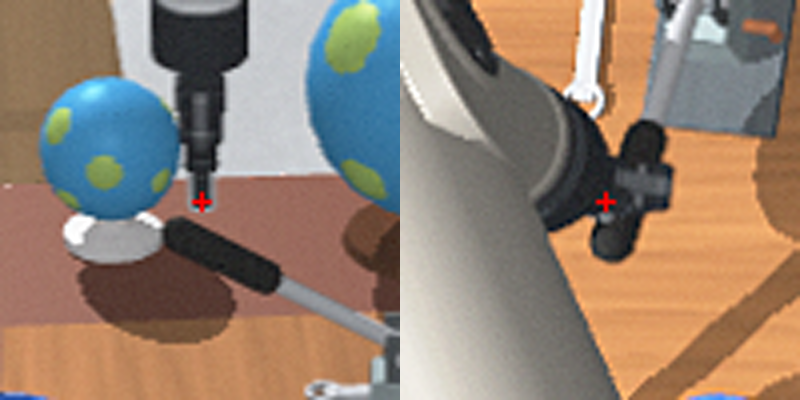

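```bash
python3 - <<'E'
from h import *
c=ctrl.capture('top')
for p,r in (((159,224),.213),((164,209.5),.17),((169,195),.125),((180,164),0)): print(r,atz(c,p,.11+r*.479))
print(c['fx'])
E
```

```text
0.213 [0.44282528 0.27717406 0.212027  ]
0.17 [0.48211418 0.27227577 0.19143   ]
0.125 [0.52342829 0.26716507 0.169875  ]
0 [0.6221827  0.25693116 0.11      ]
426.60321005725916
```

Emit:
arm_command:
  commands: [-3,12,2,0,0,0,0,18,3,0,0,0,0,20,3,0,0,0,0,20,3,0,0,0,0,20,2,0,0,0,0,20,1,0,0,0,0,14,0,0,0,0,0,4,0,0,0,0,0,0,0,0,0,0,0,0,0,0,0,0]

```text
clock: 5.45
eef_pos: [0.4491, 0.2761, 0.106]
ee_rot: [0.517, -0.514, -0.483, 0.484]
wrist_force: [-5.3, 0.6, 7.7]
gripper_width: 0.0001
```

```bash
python3 - <<'E'
from fit import *
s=ctrl.read_state();print(s['eef_pos'],s['wrist_force'])
im=[]
for n in C:
    p=proj(C[n],s['eef_pos'])[0]
    u,v=[int(t) for t in p];im.append(cv2.resize(C[n]['color'][max(0,v-50):v+50,u-50:u+50],(400,400),interpolation=cv2.INTER_CUBIC))
cv2.imwrite('pics/p3.png',np.hstack(im))
E
```

```text
[0.44910176 0.27610585 0.10617252] [-5.27048601  0.1690029   7.75162157]
```

View pics/p3.png

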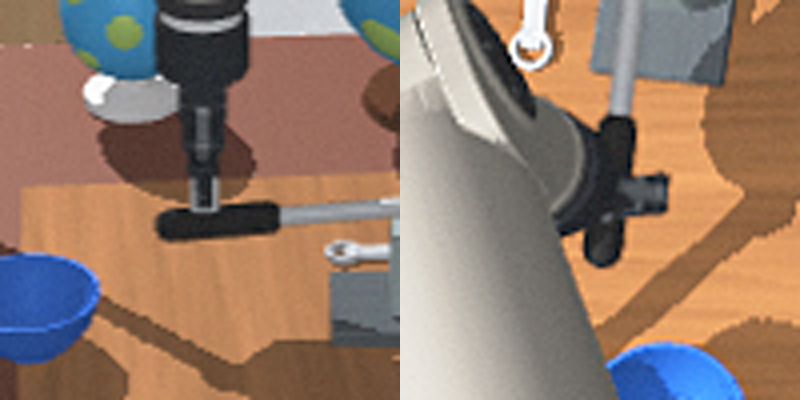

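Emit:
arm_command:
  commands: [0,3,0,0,0,0,0,0,0,0,0,0]

```text
clock: 5.75
eef_pos: [0.4492, 0.2761, 0.103]
ee_rot: [0.517, -0.515, -0.484, 0.484]
wrist_force: [-5.2, -0.3, 8.4]
gripper_width: 0.0003
```

Emit:
arm_command:
  commands: [0,-15,0,0,0,0,0,-20,-1,0,0,0,0,-20,-2,0,0,0,0,-20,-3,0,0,0,0,-20,-3,0,0,0,0,-20,-3,0,0,0,0,-12,-2,0,0,0,0,0,0,0,0,0,0,0,0,0,0,0,0,0,0,0,0,0,0,0,0,0]

```text
validation failed for argument at $.co...
```

```bash
python3 - <<'E'
from fit import *
s=ctrl.read_state();print(s['eef_pos'],s['wrist_force'])
im=[]
for n in C:
    p=proj(C[n],s['eef_pos'])[0]
    u,v=[int(t) for t in p];im.append(cv2.resize(C[n]['color'][max(0,v-50):v+50,u-50:u+50],(400,400),interpolation=cv2.INTER_CUBIC))
cv2.imwrite('pics/p4.png',np.hstack(im))
E
```

```text
[0.44918548 0.27611018 0.10319805] [-4.6782966   0.60424787  7.52765423]
```

View pics/p4.png

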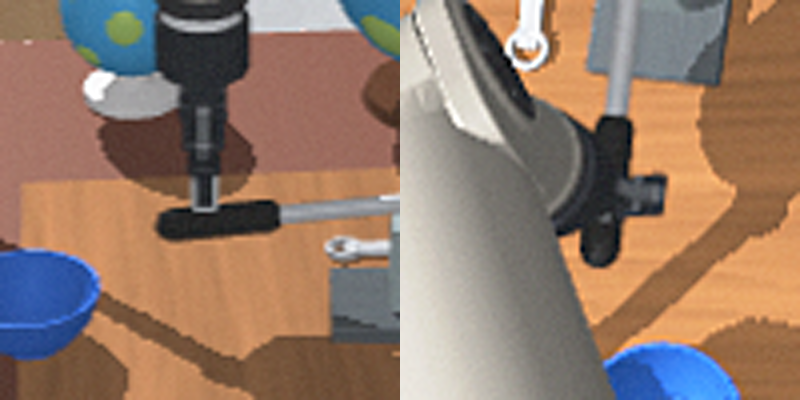

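The last move was refused because I miscounted the numbers. The picture shows the lever still fully down, with the grip just below level at about side-crop (220,220). I'll send the move again.

Emit:
arm_command:
  commands: [0,-15,0,0,0,0,0,-20,-1,0,0,0,0,-20,-2,0,0,0,0,-20,-3,0,0,0,0,-20,-3,0,0,0,0,-20,-3,0,0,0,0,-12,-2,0,0,0,0,0,0,0,0,0,0,0,0,0,0,0]

```text
clock: 6.75
eef_pos: [0.4645, 0.2738, 0.2284]
ee_rot: [0.516, -0.516, -0.483, 0.484]
wrist_force: [0.7, 0.3, 0.1]
gripper_width: -0.0002
```

```bash
python3 - <<'E'
from fit import *
s=ctrl.read_state();print(s['eef_pos'],s['wrist_force'])
c=C['side'];p=proj(c,s['eef_pos'])[0];u,v=[int(t) for t in p]
cv2.imwrite('pics/p5.png',cv2.resize(c['color'][v-50:v+50,u-50:u+70],(480,400),interpolation=cv2.INTER_CUBIC))
for n in C:
  r=ctrl.spot_point(n,'lever_grip'); print(n,[(np.round(q['centre'],1),round(q['score'],2)) for q in r[:1]])
E
```

```text
[0.46408154 0.2736249  0.22773095] [ 0.54071079 -0.61997173  0.3558542 ]
side [(array([260.2, 141.2]), 0.94)]
top [(array([268.2, 252.8]), 0.68)]
```

View pics/p5.png

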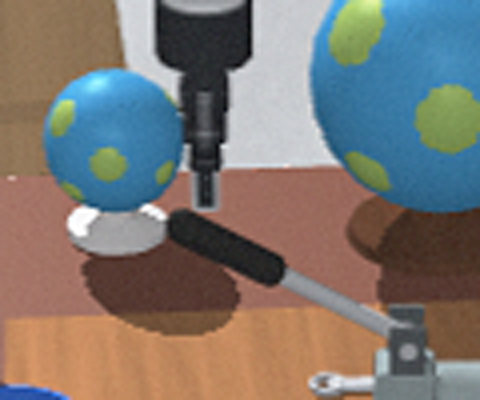

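Emit:
arm_command:
  commands: [0,12,2,0,0,0,0,18,3,0,0,0,0,20,3,0,0,0,0,20,3,0,0,0,0,20,2,0,0,0,0,20,1,0,0,0,0,12,0,0,0,0,0,3,0,0,0,0,0,0,0,0,0,0,0,0,0,0,0,0]

```text
clock: 7.95
eef_pos: [0.4486, 0.276, 0.1041]
ee_rot: [0.517, -0.514, -0.483, 0.485]
wrist_force: [-4.7, 0.2, 8.1]
gripper_width: 0.0001
```

Emit:
arm_command:
  commands: [0,-15,0,0,0,0,0,-20,-1,0,0,0,0,-20,-2,0,0,0,0,-20,-3,0,0,0,0,-20,-3,0,0,0,0,-20,-3,0,0,0,0,-10,-2,0,0,0,0,0,0,0,0,0,0,0,0,0,0,0,0,0,0,0,0,0]

```text
clock: 8.95
eef_pos: [0.464, 0.2736, 0.2276]
ee_rot: [0.516, -0.516, -0.483, 0.485]
wrist_force: [0.7, 0.3, 0.2]
gripper_width: 0.0001
```

Emit:
arm_command:
  commands: [0,12,2,0,0,0,0,18,3,0,0,0,0,20,3,0,0,0,0,20,3,0,0,0,0,20,2,0,0,0,0,20,1,0,0,0,0,12,0,0,0,0,0,3,0,0,0,0,0,0,0,0,0,0,0,0,0,0,0,0]

```text
clock: 9.95
eef_pos: [0.4483, 0.2759, 0.1038]
ee_rot: [0.517, -0.514, -0.483, 0.485]
wrist_force: [-4.0, 0.5, 7.4]
gripper_width: -0.0002
```

Emit:
arm_command:
  commands: [0,-15,0,0,0,0,0,-20,-1,0,0,0,0,-20,-2,0,0,0,0,-20,-3,0,0,0,0,-20,-3,0,0,0,0,-20,-3,0,0,0,0,-10,-2,0,0,0,0,0,0,0,0,0,0,0,0,0,0,0,0,0,0,0,0,0]

```text
clock: 10.95
eef_pos: [0.4639, 0.2736, 0.2275]
ee_rot: [0.516, -0.516, -0.482, 0.485]
wrist_force: [-0.4, -0.8, 0.1]
gripper_width: -0.0002
```

Emit:
arm_command:
  commands: [0,-30,0,0,0,0,-15,-25,-5,0,0,0,-40,-5,-13,0,0,0,-40,0,-13,0,0,0,-40,0,-13,0,0,0,-40,0,-13,0,0,0,-20,0,-7,0,0,0,0,0,0,0,0,0]

```text
clock: 11.75
eef_pos: [0.5166, 0.0699, 0.2883]
ee_rot: [-0.518, 0.518, 0.48, -0.482]
wrist_force: [-0.6, -0.4, 0.2]
gripper_width: -0.0003
```

```bash
python3 - <<'E'
from fit import *
s=ctrl.read_state();print(s['eef_pos'])
im=[]
for n,(u,v) in (('side',(325,245)),('top',(355,165))):
    im.append(cv2.resize(C[n]['color'][v-40:v+40,u-40:u+40],(400,400),interpolation=cv2.INTER_CUBIC))
    for t in ('lever_grip','bolt_knob','gate_edge'):
      r=ctrl.spot_point(n,t); print(n,t,[(np.round(q['centre'],1),round(q['score'],2)) for q in r[:1]])
cv2.imwrite('pics/p6.png',np.hstack(im))
E
```

```text
[0.51579969 0.07586498 0.28833535]
side lever_grip [(array([258.5, 141. ]), 0.81)]
side bolt_knob [(array([321.9, 233.7]), 0.56)]
side gate_edge [(array([336.8, 260.7]), 0.75)]
top lever_grip [(array([159.3, 217.3]), 0.92)]
top bolt_knob [(array([355.3, 170.6]), 0.77)]
top gate_edge [(array([374.2, 167.1]), 0.67)]
```

View pics/p6.png

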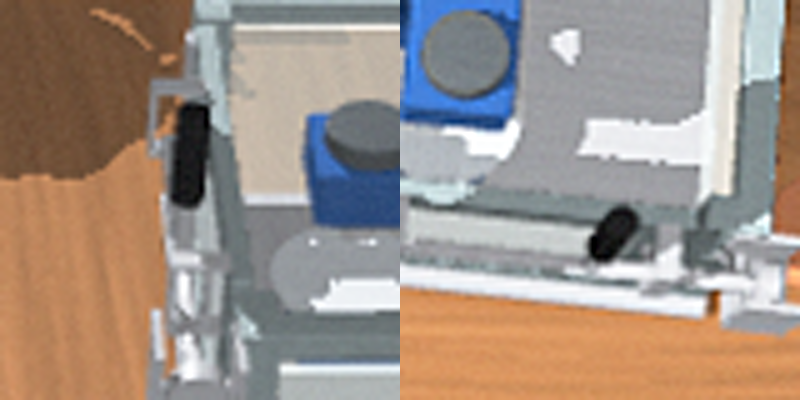

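```bash
python3 - <<'E'
from h import *
c={n:ctrl.capture(n) for n in('side','top')}
for a,b in (((323,235.8),(357.8,171.6)),((321.9,233.7),(355.3,170.6))):
  print(tri(c['side'],a,c['top'],b),atz(c['side'],a,.2),atz(c['top'],b,.2))
s=ctrl.read_state();M=rot(s['ee_rot']);print(s['eef_pos'],M.round(3))
print('tool shift to (.588,-.213,.28)',M.T@(np.array([.588,-.213,.28])-s['eef_pos'])*1000)
E
```

```text
(array([ 0.58625503, -0.21490676,  0.19541439]), np.float64(0.0008684220216130311)) [ 0.58544592 -0.22059706  0.2       ] [ 0.58461801 -0.21396115  0.2       ]
(array([ 0.58636865, -0.20807399,  0.19726718]), np.float64(0.002826261050953264)) [ 0.584158   -0.21202632  0.2       ] [ 0.58711446 -0.20762321  0.2       ]
[0.51625815 0.0760604  0.28928642] [[ 0.063 -0.    -0.998]
 [ 0.998  0.     0.063]
 [ 0.    -1.     0.   ]]
tool shift to (.588,-.213,.28) [-283.95514217    9.23875111  -89.8508152 ]
```

Emit:
arm_command:
  commands: [-25,0,-8,0,0,0,-40,0,-12,0,0,0,-40,0,-12,0,0,0,-40,0,-13,0,0,0,-40,0,-13,0,0,0,-40,0,-12,0,0,0,-35,0,-10,0,0,0,-25,0,-8,0,0,0,0,0,0,0,0,0,0,0,0,0,0,0]
  jaw: 0.7

```text
clock: 13.25
eef_pos: [0.5858, -0.2148, 0.2889]
ee_rot: [0.516, -0.516, -0.483, 0.483]
wrist_force: [-0.1, 0.2, -0.8]
gripper_width: 0.0605
```

```bash
python3 - <<'E'
from h import *
s=ctrl.read_state();print(s['eef_pos'],s['gripper_width'])
im=[]
for n,(u,v) in (('side',(325,225)),('top',(360,170))):
    c=ctrl.capture(n);a=c['color'].copy()
    p=proj(c,s['eef_pos'])[0];cv2.drawMarker(a,tuple(int(t) for t in p.round()),(0,0,255),0,5,1)
    im.append(cv2.resize(a[v-50:v+50,u-50:u+50],(400,400),interpolation=cv2.INTER_CUBIC))
cv2.imwrite('pics/p7.png',np.hstack(im))
E
```

```text
[ 0.58580021 -0.21475115  0.28893598] 0.06048600785070682
```

View pics/p7.png

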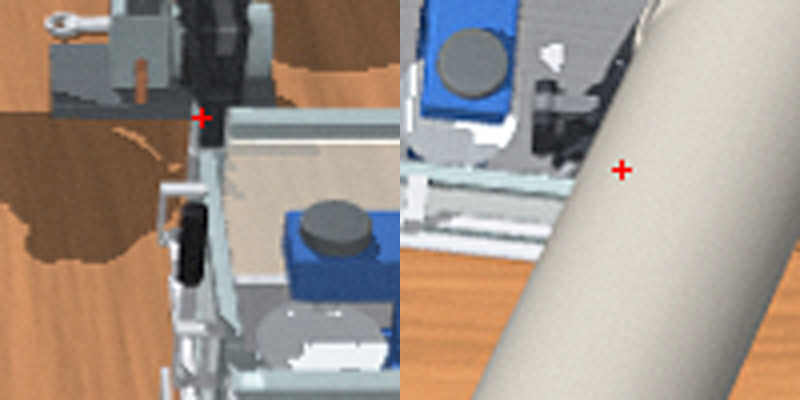

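Emit:
arm_command:
  commands: [0,20,0,0,0,0,0,25,0,0,0,0,0,23,0,0,0,0,0,15,0,0,0,0,0,10,0,0,0,0,0,0,0,0,0,0]

```text
clock: 13.95
eef_pos: [0.5853, -0.2127, 0.195]
ee_rot: [0.516, -0.514, -0.484, 0.484]
wrist_force: [-0.0, 0.3, 0.3]
gripper_width: 0.0598
```

Emit:
arm_command:
  commands: [0,0,0,0,0,0,0,0,0,0,0,0,0,0,0,0,0,0,0,0,0,0,0,0,0,0,0,0,0,0,0,0,0,0,0,0]
  jaw: 0
  force: 40

```text
clock: 14.55
eef_pos: [0.5865, -0.2149, 0.1977]
ee_rot: [-0.515, 0.517, 0.484, -0.483]
wrist_force: [-1.0, 0.3, 5.9]
gripper_width: 0.0165
```

Emit:
arm_command:
  commands: [0,-5,0,0,0,0,0,-5,0,0,0,0,0,-4,0,0,0,0,0,0,0,0,0,0,0,0,0,0,0,0]
  force: 50

```text
clock: 15.05
eef_pos: [0.5862, -0.2149, 0.2103]
ee_rot: [-0.516, 0.516, 0.484, -0.483]
wrist_force: [3.4, -0.6, -1.0]
gripper_width: 0.0162
```

```bash
python3 - <<'E'
from h import *
s=ctrl.read_state();print(s['eef_pos'],s['gripper_width'],s['wrist_force'])
c=ctrl.capture('side');u,v=325,245
cv2.imwrite('pics/p8.png',cv2.resize(c['color'][v-50:v+50,u-50:u+50],(500,500),interpolation=cv2.INTER_CUBIC))
E
```

```text
[ 0.58621591 -0.21487572  0.21027297] 0.016205570621255615 [ 3.39440448 -0.55613137 -0.9746692 ]
```

View pics/p8.png

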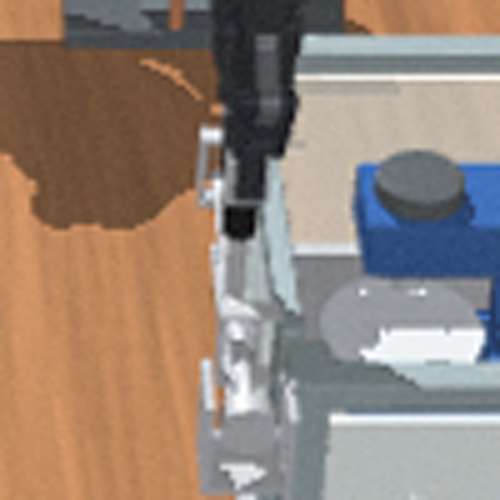

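Emit:
arm_command:
  commands: [6,-1,0,0,0,0,8,0,0,0,0,0,8,0,0,0,0,0,8,0,0,0,0,0,8,0,-1,0,0,0,2,0,0,0,0,0,0,0,0,0,0,0]

```text
clock: 15.8
eef_pos: [0.5901, -0.1732, 0.2114]
ee_rot: [0.516, -0.515, -0.485, 0.483]
wrist_force: [4.7, 0.9, -1.7]
gripper_width: 0.0163
```

```bash
python3 - <<'E'
from h import *
s=ctrl.read_state();print(s['eef_pos'],s['gripper_width'],s['wrist_force'])
im=[]
for n,(u,v) in (('side',(325,250)),('top',(360,170))):
    c=ctrl.capture(n)
    im.append(cv2.resize(c['color'][v-50:v+50,u-50:u+50],(400,400),interpolation=cv2.INTER_CUBIC))
    for t in ('bolt_head','bolt_knob','keeper_lip','gate_edge'):
      r=ctrl.spot_point(n,t); print(n,t,[(np.round(q['centre'],1),round(q['score'],2)) for q in r[:1]])
cv2.imwrite('pics/p9.png',np.hstack(im))
E
```

```text
[ 0.59009402 -0.17320941  0.21140296] 0.016347961140505445 [ 4.65498124  0.89894926 -1.65769186]
side bolt_head [(array([322.3, 268.9]), 0.68)]
side bolt_knob []
side keeper_lip [(array([333.2, 262.3]), 0.66)]
side gate_edge [(array([334.1, 264.8]), 0.78)]
top bolt_head []
top bolt_knob []
top keeper_lip []
top gate_edge []
```

View pics/p9.png

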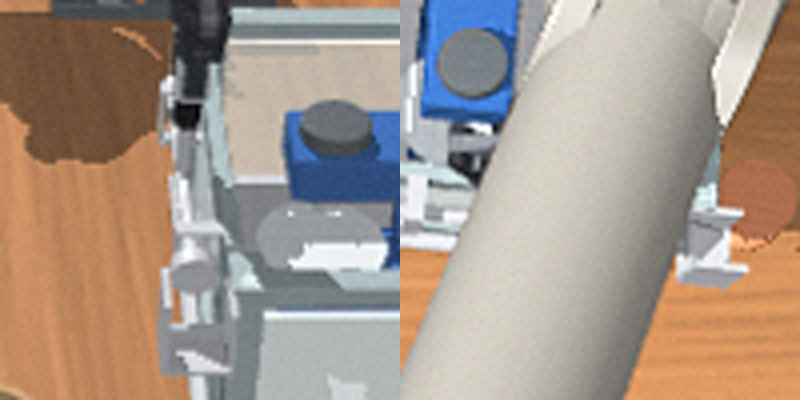

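Emit:
arm_command:
  commands: [1,0,3.5,0,0.028,0,2,0,7,0,0.055,0,2,0,7,0,0.055,0,2,0,7,0,0.055,0,2,0,7,0,0.055,0,1,0,3.5,0,0.027,0,0,0,0,0,0,0,0,0,0,0,0,0]

```text
clock: 17.1
eef_pos: [0.557, -0.1609, 0.2119]
ee_rot: [-0.577, 0.579, 0.408, -0.408]
wrist_force: [5.6, -1.7, -1.4]
gripper_width: 0.0167
```

```bash
cat > g.py <<'E'
from fit import *
s=ctrl.read_state();print(s['eef_pos'],s['gripper_width'],s['wrist_force'])
H=np.array([.6296,-.0464]); 
for n in C:
    for t in ('gate_edge','gate_hinge','bolt_knob','bolt_head','lever_grip'):
      r=ctrl.spot_point(n,t)
      if r:
        w=atz(C[n],r[0]['centre'],.16); print(n,t,np.round(r[0]['centre'],1),round(r[0]['score'],2),w.round(4) if 'gate' in t else '')
for a in (0,.2,.27,.34):
    E=np.r_[H+.22*np.array([np.sin(-.1-a),-np.cos(-.1-a)]),.16]; print(a,E.round(4),[proj(C[n],E)[0].round(1) for n in C])
im=[cv2.resize(C[n]['color'][v-50:v+50,u-50:u+50],(400,400),interpolation=cv2.INTER_CUBIC) for n,(u,v) in (('side',(320,250)),('top',(350,180)))]
import time;cv2.imwrite(f'pics/g{int(s["clock"]*10)}.png',np.hstack(im));print(s['clock'])
E
python3 g.py; ls pics
```

```text
[ 0.55706845 -0.16091759  0.21181228] 0.016426043422588264 [ 4.89847853 -1.84507556 -1.33371122]
side gate_edge [310.7 258.4] 0.64 [ 0.5516 -0.2557  0.16  ]
side gate_hinge [327.1 207.7] 0.85 [ 0.6292 -0.0449  0.16  ]
side bolt_knob [306.6 215.4] 0.62 
side bolt_head [296.7 266.4] 0.86 
top gate_edge [178.2 163.7] 0.74 [0.6094 0.2502 0.16  ]
top gate_hinge [292.4 157.4] 0.89 [ 0.6306 -0.0495  0.16  ]
top bolt_knob [291.8 158.2] 0.66 
top bolt_head [383.8 181.4] 0.27 
top lever_grip [161.2 216.8] 0.88 
0 [ 0.6076 -0.2653  0.16  ] [array([334.1, 259.6]), array([373.9, 167.2])]
0.2 [ 0.5646 -0.2566  0.16  ] [array([316.1, 258.3]), array([371.1, 183.1])]
0.27 [ 0.55   -0.2515  0.16  ] [array([309.8, 257.3]), array([369.3, 188.5])]
0.34 [ 0.5359 -0.2454  0.16  ] [array([303.7, 256.1]), array([367.2, 193.8])]
17.2
g172.png
p2.png
p3.png
p4.png
p5.png
p6.png
p7.png
p8.png
p9.png
s1.png
side0.png
t1.png
top0.png
```

View pics/g172.png

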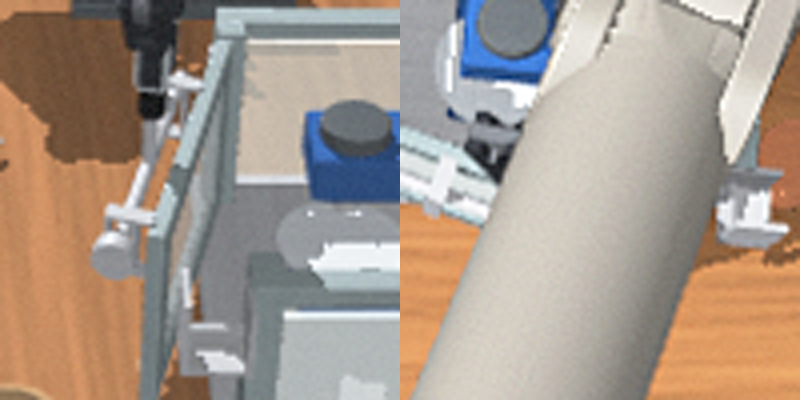

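The gate stands open. In the side view its free edge is at about pixel (309–311, 258), where my model puts 0.27 rad, and the bolt head is well clear of the keeper. I'll hold briefly to check it stays put, then hand in.

Emit:
arm_command:
  commands: [0,0,0,0,0,0,0,0,0,0,0,0,0,0,0,0,0,0,0,0,0,0,0,0,0,0,0,0,0,0]

```text
clock: 18.2
eef_pos: [0.557, -0.1609, 0.2117]
ee_rot: [-0.577, 0.579, 0.408, -0.408]
wrist_force: [5.0, -2.7, -2.0]
gripper_width: 0.0167
```

```bash
python3 g.py | grep -v top | head -6; python3 -c "
from plant import ctrl
print(ctrl.sign_off())"
```

```text
[ 0.55706838 -0.16088915  0.2117322 ] 0.01620111247720276 [ 5.88815148 -2.42142912 -1.63608513]
side gate_edge [311.  259.5] 0.94 [ 0.5517 -0.2598  0.16  ]
side gate_hinge [325.3 211. ] 0.65 [ 0.6215 -0.0603  0.16  ]
side bolt_knob [306.8 215.7] 0.65 
side bolt_head [296.3 264.8] 0.76 
side lever_grip [259.  140.2] 0.91 
the job is handed in; nothing more can be done
None
```

I handed the job in at about 19 s, with the arm holding the gate roughly 6 cm open. No check at the end pointed to a failed step.

- **Pump:** I made three full strokes with closed fingers on the grip. At the bottom of each, the fingertips were at 103–104 mm with 7–8 N of push, which is about 0.6 rad. A picture showed the lever fully up after the first stroke. After the second and third, the push dropped to zero, and later camera checks put the grip back at its starting position.
- **Bolt:** I gripped the knob, lifted it about 13–14 mm and drew the bolt about 40 mm towards the hinge. The picture showed the head clear of the keeper.
- **Gate:** I swung it open along its arc. The side camera put the gate's edge at 0.26–0.285 rad, about 57–63 mm of gap. The edge moved less than 2 pixels over the 1 s hold, and the gate's spring pulled with 5–6 N, as expected.

**Weak spots:**
- At the end the arm hid the gate's edge and knob from the top camera, so its detections of those were wrong (it placed the edge over by the pump). The opening therefore rests on the side camera and the arm's own position.
- The grip on the knob read 16–17 mm against its stated 18 mm, but there was no sign of slipping.
- I did not re-measure the bystanders at the end. No move went near them, and those visible in the later pictures looked unmoved.

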